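Check the slide lock of the blue instrument chassis

ROBOT

A 7-joint arm with a two-finger parallel gripper is mounted at the origin on the work surface; the furniture and walls round the work are solid. World frame = base frame: x ahead of the robot, y to its left, z up, the work surface at z = 0. Lengths are in m, angles in rad, forces in N, time in s.
With the tool pointing down it reaches from about 0.4 to 0.85 m from the base axis. Payload 4.5 kg.
Tool frame: the origin (TCP) lies midway between the tips of the shut fingers; the grasp point (between the pads) lies 19 mm behind it; z points along the fingers, y is the line along which they close (so a half turn about z gives the same grasp; the last joint's range is limited). The gripper opens to 88 mm and grips with 3 to 60 N. Pads are 18 mm wide; open, the fingers measure 123 mm over their backs; the gripper's body (75 mm by 187 mm) begins 45 mm behind the grasp point.
Start: joints at [-1.297, 0.689, -0.195, 1.565, 0.157, 0.902, -0.215], TCP at [0.148, 0.607, 0.239] pointing down, gripper open.
Joint ranges: [-3.01, 3.01], [-0.46, 2.08], [-1.47, 1.51], [0.13, 2.56], [-1, 4.14], [0.04, 2.09], [-2.66, 2.66]. Speed limits (rad/s): [2.57, 2.57, 3.14, 3.14, 3.14, 3.14, 3.14].

INTERFACE

Orientations are given as a unit quaternion [x, y, z, w].
In Python, from plant import r gives the robot as it stands.
- The arm moves only by the tool carry_out, never from a script. Its argument "plan" is a list of rows, each an object with "rot": the turn, a rotation vector about the tool's x, y, z in rad, a list of three; "xyz": the shift along the tool's x, y, z in m, a list of three; "grip": the closure in counts, from 0 (fully open) to 255 (shut). In form: [{"rot": [wx, wy, wz], "xyz": [dx, dy, dz], "grip": grip}, ...]. A call has 1 to 8 rows; each row is the pose to reach, as a shift and turn from the pose commanded when the call began, along the tool's axes at that moment; what a row does not reach only later rows make up. A row lasts 1/12 s, in which the tool goes at most 41.7 mm and 7.16 degrees, less where a joint would pass 70% of its speed; a pose out of reach is approached as far as the arm can. A call with a gripper value outside its range is refused whole. The fingers move at their own pace and stop on an object; "squeeze" is the grip in N (left out, the last holds). Time passes only in rows, so rows that repeat a pose let the fingers close. It gives the time, the measured TCP pose, the force, the opening and the grip force at its end, in the units of the state.
- r.get_state(): the state, without advancing time (a new reading comes with each control period).
- r.snapshot(name): name is "side" or "top"; returns the picture (384x512x3 uint8, red, green, blue); there is no depth.
- r.camera_params(name): a dict with "fx", "fy", "cx", "cy" (pixels), "position" and "attitude" of the camera in the world. Camera axes: x right, y down, z forward; pixel columns grow to the right and rows downward; lengths in m; the calibration is good to about 2 mm. A picture is of the moment at which its call begins. camera_params takes no time and is no camera call.
- r.finish_job(): hands the job in; it is judged then, once.
The state is a dict: "clock": time; "q": joint angles; "qd": joint speeds; "joint_torque": joint torques, N m; "tool_pos": TCP position; "eef_rot": TCP orientation; "contact_force": force on the tool from outside, world axes, zero at the start; "moment": the same for the moment, N m; "opening": opening from 0.0 (shut) to 1.0 (fully open); "finger_force": force on a finger pad.
Only numpy, scipy, OpenCV 4.12 (cv2) and the standard library are available. Lean on these libraries where they do the work, as an engineer would, in place of code of your own. Each camera call takes 0.05 s, during which the arm holds its last target. There are 200 camera calls.

TASK

New slides have been fitted to the blue instrument unit on the bench and their lock needs checking. Pull the blue unit's chassis out by its handle until it locks and stays out by itself when you let go, then press down that unit's own orange release pad so that its spring takes the chassis fully home again. Leave the grey unit shut.

Things in the scene. Friction and masses are not known exactly. Their poses are not given: they have to be found in the camera images.
- blue_handle (a point): Centre of the blue unit's chassis handle: level steel bar, 10 mm thick, straight for 54 mm, 45 mm above the bench, 40 mm clear of the 92 x 62 mm blue panel. Moves with the chassis. -x: straight out of the front (pull direction), y along the bar, z up. Pinch it from above, one finger before and one behind the bar. Fixed blue housing behind it: 170 mm deep, 94 wide, 72 high.
- blue_pad (a point): Centre of the top of the blue chassis's release: ribbed orange pad, 30 x 30 mm, 95 mm above the bench, on a bracket fixed to the housing's -y side; when shut, 104 mm behind the bar and 66 mm to its side. Does not travel with the chassis. Pressed straight down it moves 9 mm against a 2 to 3.5 N spring to a hard stop; the catch lets go at about 4 mm. Springs up again. Axes as the handle's.
- blue_slide (a joint): How far the blue chassis is drawn out, m: 0 shut; the catch snaps in once past 0.100 and then holds it at about 0.100; hard stop at 0.114. A spring pulls it home with 4.5 to 6.5 N, damped by 45 N per m/s; the catch adds a few N as it is passed. Let go short of the catch, or released, it runs home by itself in 1 to 2 s.
- grey_handle (a point): Centre of the same handle bar on the chassis of the other unit, all grey: a bystander of the same make with its own fixed housing and orange pad, to be left shut. Either of the two may be the nearer one.

How it is judged:
By the outcome, as a careful person would: the job done as asked, in the order asked, and still so for the second after the job is handed in, with the robot touching nothing.
It also fails if it takes over 42 s, if anything falls off the work surface, if the arm or the gripper's body presses on something with over 40 N, if the wrist force passes 120 N, or if a joint passes its speed limit or range.

## Working session

There is one attempt and no reset: what is moved stays moved. The work goes in short steps, Python scripts to look and compute and a tool call to move; the robot and the scene stay as the last step left them, time stands still between calls to the robot, and variables do not carry over. Pictures are saved under pics/ and viewed, at most 10 in all, crops included, and the job is handed in when it is done.

Besides the shell and the picture viewer there is one more tool, called after "Emit:" by a JSON object that holds its "method" and its "body". carry_out: Moves the arm, as the interface text tells. Its arguments: {"type":"object","properties":{"plan":{"type":"array"},"squeeze":{"type":"number"}},"required":["plan"]}

```bash
mkdir -p pics
python3 - <<'E'
from plant import r
import cv2
for n in("side","top"):
    cv2.imwrite(f"pics/{n}0.png",cv2.resize(r.snapshot(n),None,fx=1.5,fy=1.5,interpolation=cv2.INTER_CUBIC)[:,:,::-1]); print(r.camera_params(n))
print(r.get_state())
E
```

```text
{'fx': 351.71082491498953, 'fy': 351.71082491498953, 'cx': 255.91698842731907, 'cy': 192.1388570052038, 'position': array([ 0.21604337, -0.75851372,  0.60794658]), 'attitude': array([ 0.87411691, -0.19021147,  0.09504478, -0.43669865])}
{'fx': 422.6893780375986, 'fy': 422.6893780375986, 'cx': 258.6320930812304, 'cy': 188.70525589373727, 'position': array([ 0.33397563, -0.13256319,  0.93435765]), 'attitude': array([-0.64971684,  0.75231449, -0.08118652,  0.07279896])}
{'clock': 0.1, 'q': array([-1.29723224,  0.68987212, -0.1945335 ,  1.56621057,  0.15731755,
        0.902508  , -0.21510076]), 'qd': array([-1.29108435e-03, -8.37141956e-04, -1.17917813e-03, -3.64144388e-03,
        9.97179844e-05,  1.54497968e-04, -5.73310312e-04]), 'joint_torque': array([-2.77329695e-03, -5.28498888e+01, -1.27155863e+00, -1.53837276e+01,
       -5.25867334e-02,  1.99642833e-03,  4.98994518e-05]), 'tool_pos': array([0.14832917, 0.60657469, 0.2380159 ]), 'eef_rot': array([ 1.19548810e-01,  9.92828000e-01, -8.01659363e-04, -3.34697523e-05]), 'contact_force': array([ 0.66333793, -0.42200015, -0.17470496]), 'moment': array([ 0.02033255,  0.05430491, -0.03608993]), 'finger_force': 0.0, 'opening': 1.0005709620130918}
```

View pics/side0.png

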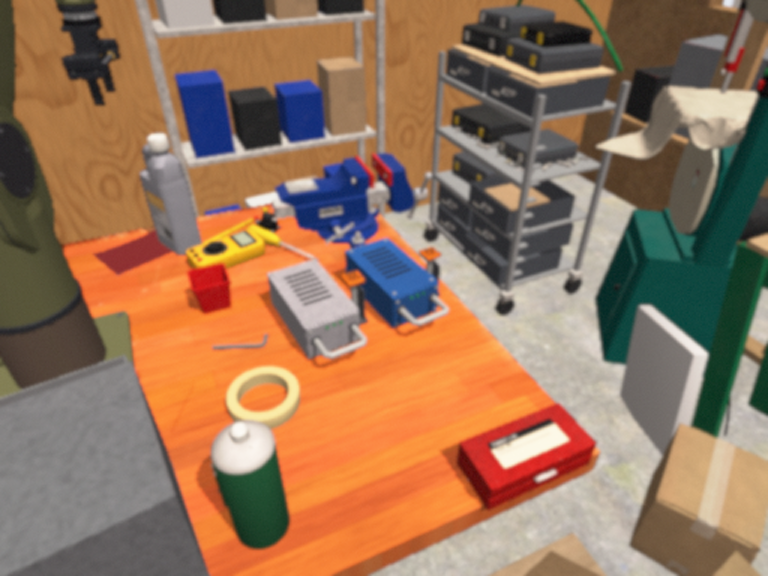

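View pics/top0.png

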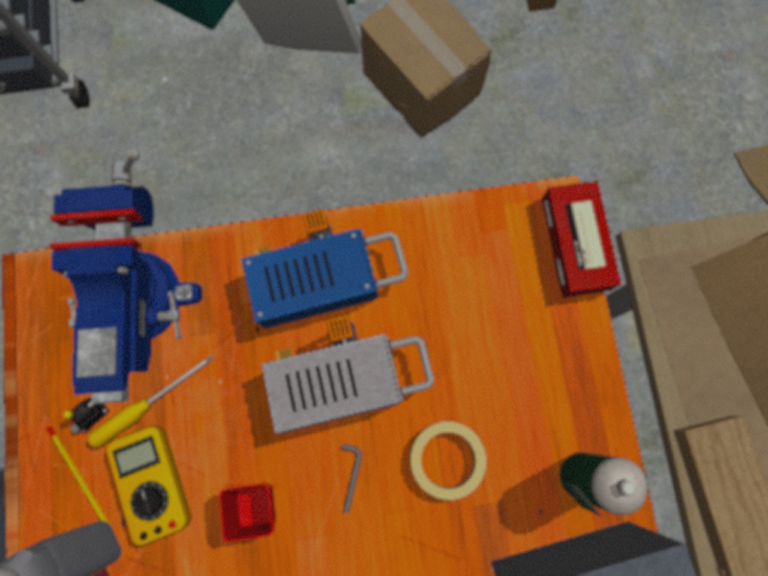

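The side view shows blue behind grey, with the blue bar at about (425,315) and its pad at (430,255). In the top view the blue bar runs from about (398,237) to (405,280) and the pad is at (318,222). I'll enlarge both.

```bash
cat > h.py <<'E'
from plant import r
import numpy as np, cv2
from scipy.spatial.transform import Rotation as R
def ray(n,u,v):
    c=r.camera_params(n); return c['position'],R.from_quat(c['attitude']).apply([(u-c['cx'])/c['fx'],(v-c['cy'])/c['fy'],1])
def at_z(n,u,v,z):
    p,d=ray(n,u,v); return p+d*(z-p[2])/d[2]
def proj(n,X):
    c=r.camera_params(n); p=R.from_quat(c['attitude']).inv().apply(np.array(X)-c['position']); return c['cx']+c['fx']*p[...,0]/p[...,2],c['cy']+c['fy']*p[...,1]/p[...,2]
def crop(n,x,y,w,h,s,name):
    im=r.snapshot(n)[y:y+h,x:x+w,::-1]; cv2.imwrite(name,cv2.resize(im,None,fx=s,fy=s,interpolation=cv2.INTER_CUBIC))
E
python3 - <<'E'
from h import *
a=r.snapshot("top")[135:225,160:290,::-1]; b=r.snapshot("side")[150:240,220:310,::-1]
cv2.imwrite("pics/t1.png",cv2.resize(a,None,fx=6,fy=6,interpolation=cv2.INTER_CUBIC))
cv2.imwrite("pics/s1.png",cv2.resize(b,None,fx=6,fy=6,interpolation=cv2.INTER_CUBIC))
for p in [(398,237),(405,280)]: print(at_z("top",p[0]/1.5,p[1]/1.5,.045))
print(at_z("top",318/1.5,222/1.5,.095))
E
```

```text
[ 0.59589921 -0.18219073  0.045     ]
[ 0.53075089 -0.18258531  0.045     ]
[ 0.61881362 -0.07290785  0.095     ]
```

View pics/t1.png

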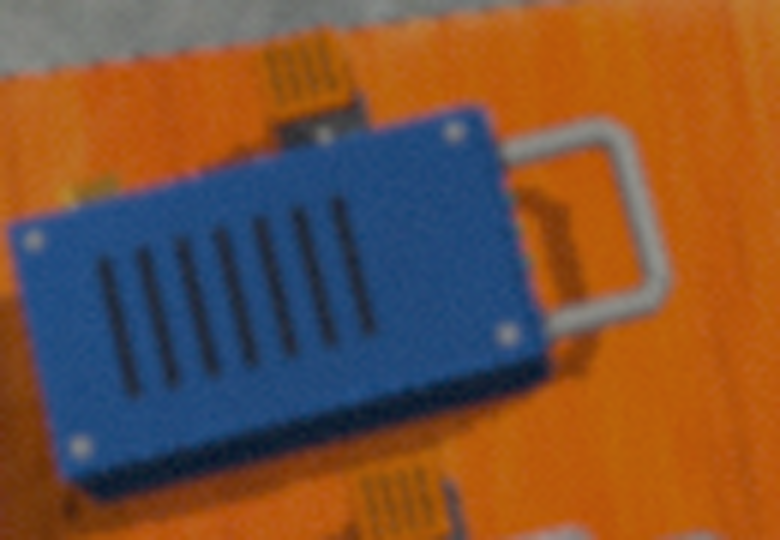

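View pics/s1.png

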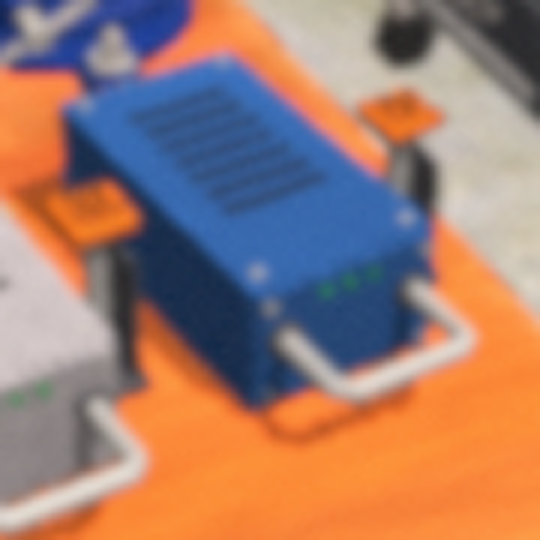

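The crops put the blue bar's centre at about (640,210) in the top crop and (412,367) in the side crop. Its pad is at (306,73) and (400,113).

Run:
```python
from h import *
f=lambda o,p:(o[0]+(p[0]+.5)/6-.5,o[1]+(p[1]+.5)/6-.5)
def tri(t,s):
    A=[];b=[]
    for n,o,p in(("top",(160,135),t),("side",(220,150),s)):
        P,d=ray(n,*f(o,p));d/=np.linalg.norm(d);M=np.eye(3)-np.outer(d,d);A.append(M);b.append(M@P)
    return np.linalg.lstsq(np.vstack(A),np.hstack(b),rcond=None)[0]
for t,s,z in(((640,210),(412,367),.045),((306,73),(400,113),.095)):
    print(tri(t,s),at_z("top",*f((160,135),t),z),at_z("side",*f((220,150),s),z))
T=lambda p,z:at_z("top",*f((160,135),p),z)
for a,b,z in(((622,140),(657,280),.045),((12,222),(487,107),.072),((72,480),(545,365),.072),((487,107),(545,365),.072)):
    A,B=T(a,z),T(b,z);print(A,B,np.degrees(np.arctan2(*(B-A)[[1,0]])))
print(R.from_quat(r.get_state()['eef_rot']).as_matrix())
```

```text
[ 0.56929694 -0.18014454  0.04476757] [ 0.56964384 -0.18026495  0.045     ] [ 0.56870399 -0.18036655  0.045     ]
[ 0.62195601 -0.06962412  0.09100338] [ 0.62194902 -0.07032094  0.095     ] [ 0.61729407 -0.07504002  0.095     ]
[ 0.59675498 -0.17770453  0.045     ] [ 0.54292054 -0.18243702  0.045     ] -174.97614977000313
[0.590472   0.04038175 0.072     ] [ 0.60786202 -0.13070722  0.072     ] -84.19620940294051
[0.49603576 0.02874003 0.072     ] [ 0.51225939 -0.13790204  0.072     ] -84.43942927457202
[ 0.60786202 -0.13070722  0.072     ] [ 0.51225939 -0.13790204  0.072     ] -175.69617169928864
[[-9.71396417e-01  2.37463619e-01 -1.75485644e-04]
 [ 2.37463670e-01  9.71395839e-01 -1.06289131e-03]
 [-8.19319933e-05 -1.07416028e-03 -9.99999420e-01]]
```

Emit:
{"method": "carry_out", "body": {"plan": [{"rot": [0, 0, -0.11], "xyz": [0, 0, -0.04], "grip": 168}, {"rot": [0, 0, -0.22], "xyz": [0, 0, -0.08], "grip": 168}, {"rot": [0, 0, -0.335], "xyz": [-0.01, -0.01, -0.115], "grip": 168}, {"rot": [0, 0, -0.335], "xyz": [-0.04, -0.035, -0.12], "grip": 168}, {"rot": [0, 0, -0.335], "xyz": [-0.07, -0.06, -0.12], "grip": 168}, {"rot": [0, 0, -0.335], "xyz": [-0.1, -0.085, -0.12], "grip": 168}, {"rot": [0, 0, -0.335], "xyz": [-0.13, -0.11, -0.12], "grip": 168}, {"rot": [0, 0, -0.335], "xyz": [-0.16, -0.135, -0.12], "grip": 168}]}}

```text
clock: 0.87
tool_pos: [0.2726, 0.4361, 0.3587]
eef_rot: [-0.048, 0.999, -0.0, 0.0]
contact_force: [1.2, 0.9, 0.4]
opening: 0.417
finger_force: 0.0
```

```bash
cat > st.py <<'E'
from h import *
s=r.get_state();M=R.from_quat(s['eef_rot']).as_matrix()
print(s['clock'],s['q'].round(3),s['tool_pos'].round(4),s['opening']*88,'F',s['contact_force'].round(2));print(M.round(3))
for n,t in dict(bar=(.5692,-.1803,.029),pad=(.6235,-.0702,.095)).items(): print(n,(M.T@(np.array(t)-s['tool_pos'])).round(4))
E
python3 st.py
```

```text
0.8667 [-0.89   0.412 -0.32   1.715  0.147  1.039  0.406] [0.2726 0.4361 0.3587] 36.732219882652224 F [1.21 0.85 0.44]
[[-0.995 -0.095  0.   ]
 [-0.095  0.995 -0.   ]
 [-0.    -0.    -1.   ]]
bar [-0.2365 -0.6418  0.3299]
pad [-0.301  -0.5374  0.2639]
```

Emit:
{"method": "carry_out", "body": {"plan": [{"rot": [0, 0, 0], "xyz": [-0.015, -0.037, 0], "grip": 168}, {"rot": [0, 0, 0], "xyz": [-0.03, -0.075, 0], "grip": 168}, {"rot": [0, 0, 0], "xyz": [-0.045, -0.112, 0], "grip": 168}, {"rot": [0, 0, 0], "xyz": [-0.06, -0.15, 0], "grip": 168}, {"rot": [0, 0, 0], "xyz": [-0.075, -0.187, 0], "grip": 168}, {"rot": [0, 0, 0], "xyz": [-0.09, -0.225, 0], "grip": 168}, {"rot": [0, 0, 0], "xyz": [-0.105, -0.262, 0], "grip": 168}, {"rot": [0, 0, 0], "xyz": [-0.12, -0.3, 0], "grip": 168}]}}

```text
clock: 1.53
tool_pos: [0.4201, 0.1489, 0.3588]
eef_rot: [-0.048, 0.999, 0.0, 0.0]
contact_force: [0.1, 0.6, 0.3]
opening: 0.345
finger_force: 0.0
```

Emit:
{"method": "carry_out", "body": {"plan": [{"rot": [0, 0, 0], "xyz": [-0.015, -0.037, 0], "grip": 168}, {"rot": [0, 0, 0], "xyz": [-0.03, -0.075, 0], "grip": 168}, {"rot": [0, 0, 0], "xyz": [-0.045, -0.112, 0], "grip": 168}, {"rot": [0, 0, 0], "xyz": [-0.06, -0.15, 0.01], "grip": 168}, {"rot": [0, 0, 0], "xyz": [-0.075, -0.187, 0.03], "grip": 168}, {"rot": [0, 0, 0], "xyz": [-0.09, -0.225, 0.05], "grip": 168}, {"rot": [0, 0, 0], "xyz": [-0.105, -0.262, 0.06], "grip": 168}, {"rot": [0, 0, 0], "xyz": [-0.115, -0.3, 0.07], "grip": 168}]}}

```text
clock: 2.2
tool_pos: [0.5615, -0.1331, 0.2888]
eef_rot: [-0.048, 0.999, 0.0, -0.0]
contact_force: [0.9, -0.3, 0.4]
opening: 0.344
finger_force: 0.0
```

```bash
python3 st.py
```

```text
2.2 [ 0.25   0.566 -0.162  1.651  0.106  0.934  1.717] [ 0.5615 -0.1331  0.2888] 30.25173358846034 F [ 0.94 -0.29  0.42]
[[-0.995 -0.096 -0.001]
 [-0.096  0.995  0.001]
 [ 0.001  0.001 -1.   ]]
bar [-0.0033 -0.048   0.2597]
pad [-0.0679  0.0565  0.1938]
```

Emit:
{"method": "carry_out", "body": {"plan": [{"rot": [0, 0, 0], "xyz": [-0.003, -0.03, 0.02], "grip": 168}, {"rot": [0, 0, 0], "xyz": [-0.003, -0.049, 0.05], "grip": 168}, {"rot": [0, 0, 0], "xyz": [-0.003, -0.049, 0.09], "grip": 168}, {"rot": [0, 0, 0], "xyz": [-0.003, -0.049, 0.13], "grip": 168}, {"rot": [0, 0, 0], "xyz": [-0.003, -0.049, 0.165], "grip": 168}, {"rot": [0, 0, 0], "xyz": [-0.003, -0.049, 0.19], "grip": 168}, {"rot": [0, 0, 0], "xyz": [-0.003, -0.049, 0.19], "grip": 168}]}}

```text
clock: 2.78
tool_pos: [0.5647, -0.1795, 0.0949]
eef_rot: [-0.048, 0.999, 0.002, -0.005]
contact_force: [0.1, 0.4, 0.4]
opening: 0.341
finger_force: 0.0
```

```bash
python3 st.py; python3 -c "
from h import *
crop('side',200,110,140,130,5,'pics/s2.png')"
```

```text
2.7833 [ 0.298  0.847 -0.119  1.769  0.171  0.546  1.738] [ 0.5647 -0.1795  0.0949] 30.002936085713472 F [0.1  0.44 0.42]
[[-0.995 -0.095 -0.01 ]
 [-0.095  0.995  0.003]
 [ 0.01   0.004 -1.   ]]
bar [-0.0051 -0.0014  0.0658]
pad [-0.069   0.1032 -0.0004]
```

View pics/s2.png

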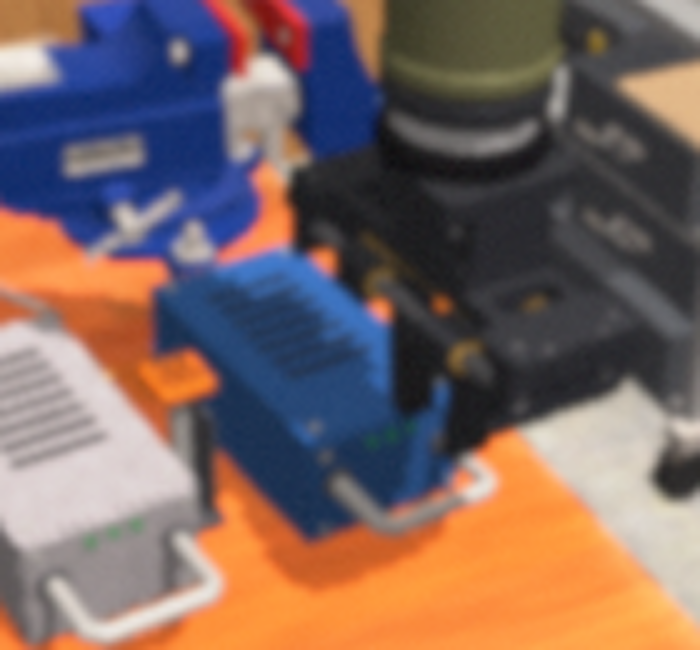

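The fingers straddle the bar from above at about (430,430), so I'll go down.

Emit:
{"method": "carry_out", "body": {"plan": [{"rot": [0, 0, 0], "xyz": [-0.002, -0.001, 0.0], "grip": 168}, {"rot": [0, 0, 0], "xyz": [-0.003, -0.002, 0.02], "grip": 168}, {"rot": [0, 0, 0], "xyz": [-0.003, -0.002, 0.04], "grip": 168}, {"rot": [0, 0, 0], "xyz": [-0.003, -0.002, 0.055], "grip": 168}, {"rot": [0, 0, 0], "xyz": [-0.003, -0.002, 0.067], "grip": 168}, {"rot": [0, 0, 0], "xyz": [-0.003, -0.002, 0.067], "grip": 168}]}}

```text
clock: 3.33
tool_pos: [0.572, -0.1822, 0.0329]
eef_rot: [-0.048, 0.999, 0.0, 0.0]
contact_force: [-0.0, -0.2, 0.5]
opening: 0.337
finger_force: 0.0
```

```bash
python3 st.py
```

```text
3.3333 [ 0.286  0.951 -0.097  1.77   0.189  0.43   1.724] [ 0.572  -0.1822  0.0329] 29.692449415149866 F [-0.04 -0.17  0.55]
[[-0.995 -0.095  0.   ]
 [-0.095  0.995  0.   ]
 [-0.     0.    -1.   ]]
bar [0.0026 0.0022 0.0039]
pad [-0.062   0.1066 -0.0621]
```

Down with no contact. Next I close with a firm squeeze.

Emit:
{"method": "carry_out", "body": {"plan": [{"rot": [0, 0, 0], "xyz": [0.002, 0.001, 0.002], "grip": 255}, {"rot": [0, 0, 0], "xyz": [0.002, 0.002, 0.002], "grip": 255}, {"rot": [0, 0, 0], "xyz": [0.002, 0.002, 0.002], "grip": 255}, {"rot": [0, 0, 0], "xyz": [0.002, 0.002, 0.002], "grip": 255}, {"rot": [0, 0, 0], "xyz": [0.002, 0.002, 0.002], "grip": 255}, {"rot": [0, 0, 0], "xyz": [0.002, 0.002, 0.002], "grip": 255}], "squeeze": 35}}

```text
clock: 3.83
tool_pos: [0.5702, -0.1801, 0.0322]
eef_rot: [-0.048, 0.999, 0.0, 0.001]
contact_force: [-1.2, 2.5, 7.0]
opening: 0.098
finger_force: 35.0
```

```bash
python3 st.py
```

```text
3.8333 [ 0.283  0.95  -0.095  1.779  0.19   0.421  1.721] [ 0.5702 -0.1801  0.0322] 8.66296283218484 F [-1.18  2.47  7.01]
[[-0.995 -0.096  0.002]
 [-0.096  0.995  0.   ]
 [-0.002 -0.    -1.   ]]
bar [ 0.0011 -0.0001  0.0032]
pad [-0.0636  0.1043 -0.0627]
```

Emit:
{"method": "carry_out", "body": {"plan": [{"rot": [0, 0, 0], "xyz": [0, -0.005, 0], "grip": 255}, {"rot": [0, 0, 0], "xyz": [0, -0.015, 0], "grip": 255}, {"rot": [0, 0, 0], "xyz": [0, -0.025, 0], "grip": 255}, {"rot": [0, 0, 0], "xyz": [0, -0.035, 0], "grip": 255}, {"rot": [0, 0, 0], "xyz": [0, -0.045, 0], "grip": 255}, {"rot": [0, 0, 0], "xyz": [0, -0.055, 0], "grip": 255}, {"rot": [0, 0, 0], "xyz": [0, -0.065, 0], "grip": 255}, {"rot": [0, 0, 0], "xyz": [0, -0.075, 0], "grip": 255}]}}

```text
clock: 4.5
tool_pos: [0.5784, -0.2488, 0.0321]
eef_rot: [-0.05, 0.999, 0.004, 0.001]
contact_force: [-0.2, 11.4, 9.4]
opening: 0.102
finger_force: 35.0
```

Emit:
{"method": "carry_out", "body": {"plan": [{"rot": [0, 0, 0], "xyz": [0, -0.008, 0], "grip": 255}, {"rot": [0, 0, 0], "xyz": [0, -0.016, 0], "grip": 255}, {"rot": [0, 0, 0], "xyz": [0, -0.024, 0], "grip": 255}, {"rot": [0, 0, 0], "xyz": [0, -0.03, 0], "grip": 255}, {"rot": [0, 0, 0], "xyz": [0, -0.033, 0], "grip": 255}, {"rot": [0, 0, 0], "xyz": [0, -0.033, 0], "grip": 255}, {"rot": [0, 0, 0], "xyz": [0, -0.033, 0], "grip": 255}]}}

```text
clock: 5.08
tool_pos: [0.5827, -0.2842, 0.0322]
eef_rot: [-0.049, 0.999, 0.002, 0.002]
contact_force: [2.5, 6.4, 4.2]
opening: 0.099
finger_force: 35.0
```

```bash
python3 st.py; python3 -c "
from h import *
crop('top',140,110,180,140,4,'pics/t3.png')"
```

```text
5.0833 [ 0.461  0.992 -0.141  1.615  0.218  0.547  1.866] [ 0.5827 -0.2842  0.0322] 8.693468670440637 F [2.5  6.36 4.18]
[[-0.995 -0.098  0.005]
 [-0.098  0.995  0.004]
 [-0.005  0.004 -1.   ]]
bar [0.0033 0.1047 0.0035]
pad [-0.0618  0.2092 -0.0617]
```

View pics/t3.png

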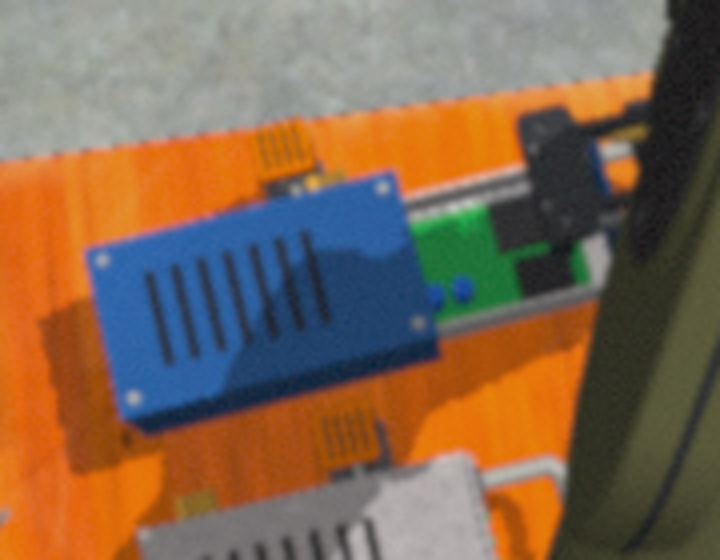

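The chassis is out about 105 mm. I'll pull a little further, ease back, and see whether the catch takes the load.

Emit:
{"method": "carry_out", "body": {"plan": [{"rot": [0, 0, 0], "xyz": [0, -0.002, 0], "grip": 255}, {"rot": [0, 0, 0], "xyz": [0, -0.004, 0], "grip": 255}, {"rot": [0, 0, 0], "xyz": [0, -0.004, 0], "grip": 255}, {"rot": [0, 0, 0], "xyz": [0, 0.0, 0], "grip": 255}, {"rot": [0, 0, 0], "xyz": [0, 0.003, 0], "grip": 255}, {"rot": [0, 0, 0], "xyz": [0, 0.005, 0], "grip": 255}, {"rot": [0, 0, 0], "xyz": [0, 0.006, 0], "grip": 255}, {"rot": [0, 0, 0], "xyz": [0, 0.006, 0], "grip": 255}]}}

```text
clock: 5.8
tool_pos: [0.5821, -0.2794, 0.0322]
eef_rot: [-0.049, 0.999, 0.001, 0.003]
contact_force: [2.4, 5.3, 4.9]
opening: 0.102
finger_force: 35.0
```

```bash
python3 st.py
```

```text
5.8 [ 0.452  0.989 -0.137  1.625  0.217  0.538  1.857] [ 0.5821 -0.2794  0.0322] 8.992850845484675 F [2.36 5.33 4.88]
[[-0.995 -0.097  0.005]
 [-0.097  0.995  0.002]
 [-0.005  0.002 -1.   ]]
bar [0.0032 0.0998 0.0034]
pad [-0.0619  0.2042 -0.0621]
```

Emit:
{"method": "carry_out", "body": {"plan": [{"rot": [0, 0, 0], "xyz": [0, 0.001, 0], "grip": 255}, {"rot": [0, 0, 0], "xyz": [0, 0.001, 0], "grip": 255}, {"rot": [0, 0, 0], "xyz": [0, 0.001, 0], "grip": 168}, {"rot": [0, 0, 0], "xyz": [0, 0.001, 0], "grip": 168}, {"rot": [0, 0, 0], "xyz": [0, 0.001, 0], "grip": 168}, {"rot": [0, 0, 0], "xyz": [0, 0.001, 0], "grip": 168}, {"rot": [0, 0, 0], "xyz": [0, 0.001, 0], "grip": 168}, {"rot": [0, 0, 0], "xyz": [0, 0.001, 0], "grip": 168}]}}

```text
clock: 6.47
tool_pos: [0.5786, -0.2814, 0.0308]
eef_rot: [-0.047, 0.999, -0.0, -0.0]
contact_force: [0.6, -0.8, 0.2]
opening: 0.34
finger_force: 0.0
```

```bash
python3 st.py; python3 -c "
from h import *
crop('side',200,110,160,150,4,'pics/s4.png')"
```

```text
6.4667 [ 0.452  0.99  -0.133  1.629  0.219  0.538  1.856] [ 0.5786 -0.2814  0.0308] 29.93463992669269 F [ 0.58 -0.76  0.21]
[[-0.996 -0.095 -0.001]
 [-0.095  0.996 -0.   ]
 [ 0.001 -0.    -1.   ]]
bar [-0.0002  0.1016  0.0018]
pad [-0.0646  0.206  -0.0643]
```

View pics/s4.png

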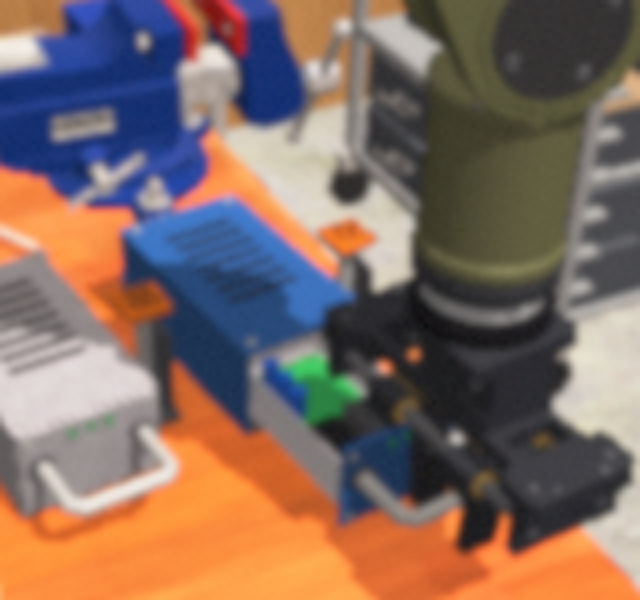

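The bar sits between the open fingers at about (440,500), the chassis stays out and there's no load, so it's locked. I'll lift off.

Emit:
{"method": "carry_out", "body": {"plan": [{"rot": [0, 0, 0], "xyz": [0, 0, -0.02], "grip": 168}, {"rot": [0, 0, 0], "xyz": [0, 0, -0.05], "grip": 168}, {"rot": [0, 0, 0], "xyz": [0, 0, -0.09], "grip": 168}, {"rot": [0, 0, 0], "xyz": [0, 0, -0.13], "grip": 168}, {"rot": [0, 0, 0], "xyz": [0, 0, -0.17], "grip": 255}, {"rot": [0, 0, 0], "xyz": [0, 0.02, -0.18], "grip": 255}, {"rot": [0, 0, 0], "xyz": [-0.02, 0.055, -0.18], "grip": 255}, {"rot": [0, 0, 0], "xyz": [-0.03, 0.09, -0.18], "grip": 255}]}}

```text
clock: 7.18
tool_pos: [0.602, -0.1894, 0.2128]
eef_rot: [-0.046, 0.999, -0.001, 0.002]
contact_force: [1.5, 1.2, 0.4]
opening: 0.063
finger_force: 0.0
```

Emit:
{"method": "carry_out", "body": {"plan": [{"rot": [0, 0, 0], "xyz": [-0.01, 0.03, 0], "grip": 255}, {"rot": [0, 0, 0], "xyz": [-0.02, 0.06, 0], "grip": 255}, {"rot": [0, 0, 0], "xyz": [-0.03, 0.09, 0], "grip": 255}, {"rot": [0, 0, 0], "xyz": [-0.034, 0.116, 0.0], "grip": 255}, {"rot": [0, 0, 0], "xyz": [-0.034, 0.116, 0.03], "grip": 255}, {"rot": [0, 0, 0], "xyz": [-0.034, 0.116, 0.06], "grip": 255}, {"rot": [0, 0, 0], "xyz": [-0.034, 0.116, 0.06], "grip": 255}]}}

```text
clock: 7.77
tool_pos: [0.6193, -0.069, 0.1461]
eef_rot: [-0.048, 0.999, 0.0, -0.005]
contact_force: [-0.5, 0.3, -0.6]
opening: 0.007
finger_force: 0.0
```

```bash
python3 st.py; python3 -c "
from h import *
crop('side',200,110,160,150,4,'pics/s5.png')"
```

```text
7.7667 [ 0.116  0.804 -0.144  1.644  0.158  0.715  1.563] [ 0.6193 -0.069   0.1461] 0.6205946565300045 F [-0.47  0.3  -0.6 ]
[[-0.995 -0.097 -0.01 ]
 [-0.097  0.995  0.   ]
 [ 0.01   0.001 -1.   ]]
bar [ 0.0594 -0.1061  0.1176]
pad [-0.0046 -0.0017  0.0511]
```

View pics/s5.png

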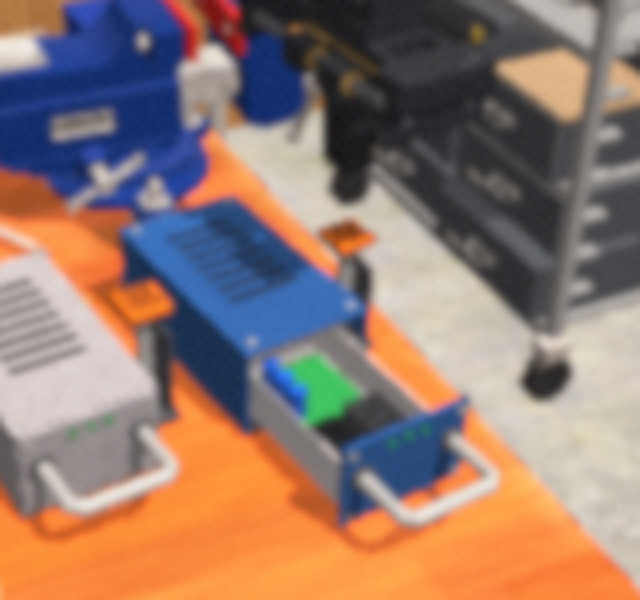

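Locked: the chassis stays out by itself with the gripper clear. The fingertips are above the blue pad at (348,235). Pressing it next.

Emit:
{"method": "carry_out", "body": {"plan": [{"rot": [0, 0, 0], "xyz": [0, 0, 0.02], "grip": 255}, {"rot": [0, 0, 0], "xyz": [0, 0, 0.04], "grip": 255}, {"rot": [0, 0, 0], "xyz": [0, 0, 0.045], "grip": 255}, {"rot": [0, 0, 0], "xyz": [0, 0, 0.045], "grip": 255}]}}

```text
clock: 8.15
tool_pos: [0.6229, -0.0705, 0.1061]
eef_rot: [-0.047, 0.999, -0.0, -0.001]
contact_force: [0.3, -1.1, 1.1]
opening: 0.004
finger_force: 0.0
```

```bash
python3 st.py
```

```text
8.15 [ 0.112  0.861 -0.132  1.664  0.171  0.629  1.551] [ 0.6229 -0.0705  0.1061] 0.37862720206362926 F [ 0.3  -1.09  1.05]
[[-0.996 -0.094 -0.001]
 [-0.094  0.996 -0.   ]
 [ 0.001 -0.    -1.   ]]
bar [ 0.0637 -0.1043  0.0772]
pad [-0.0006  0.0002  0.0111]
```

Emit:
{"method": "carry_out", "body": {"plan": [{"rot": [0, 0, 0], "xyz": [0, 0, 0.006], "grip": 255}, {"rot": [0, 0, 0], "xyz": [0, 0, 0.01], "grip": 255}, {"rot": [0, 0, 0], "xyz": [0, 0, 0.014], "grip": 255}, {"rot": [0, 0, 0], "xyz": [0, 0, 0.017], "grip": 255}, {"rot": [0, 0, 0], "xyz": [0, 0, 0.0185], "grip": 255}, {"rot": [0, 0, 0], "xyz": [0, 0, 0.0185], "grip": 255}, {"rot": [0, 0, 0], "xyz": [0, 0, 0.0185], "grip": 255}, {"rot": [0, 0, 0], "xyz": [0, 0, 0.0185], "grip": 255}]}}

```text
clock: 8.82
tool_pos: [0.6241, -0.0701, 0.088]
eef_rot: [-0.047, 0.999, -0.0, 0.001]
contact_force: [1.0, -1.7, 3.9]
opening: 0.008
finger_force: 1.3
```

```bash
python3 st.py; python3 -c "
from h import *
crop('side',200,110,160,150,4,'pics/s6.png')"
```

```text
8.8167 [ 0.108  0.888 -0.127  1.671  0.177  0.592  1.546] [ 0.6241 -0.0701  0.088 ] 0.6775603474265633 F [ 0.97 -1.71  3.88]
[[-0.995 -0.095  0.002]
 [-0.095  0.995 -0.   ]
 [-0.002 -0.    -1.   ]]
bar [ 0.0652 -0.1045  0.0589]
pad [ 0.0006 -0.0001 -0.007 ]
```

View pics/s6.png

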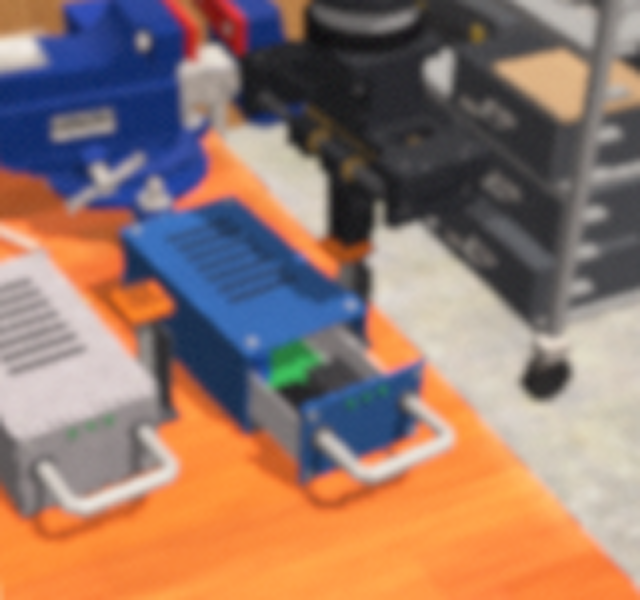

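The catch has let go: the bar has moved back to (390,455) and the chassis is running home. I'll hold through the travel, then lift clear.

Emit:
{"method": "carry_out", "body": {"plan": [{"rot": [0, 0, 0], "xyz": [0, 0, 0], "grip": 255}, {"rot": [0, 0, 0], "xyz": [0, 0, 0], "grip": 255}, {"rot": [0, 0, 0], "xyz": [0, 0, 0], "grip": 255}, {"rot": [0, 0, 0], "xyz": [0, 0, 0], "grip": 255}, {"rot": [0, 0, 0], "xyz": [0, 0, 0], "grip": 255}, {"rot": [0, 0, 0], "xyz": [0, 0, 0], "grip": 255}, {"rot": [0, 0, 0], "xyz": [0, 0, 0], "grip": 255}, {"rot": [0, 0, 0], "xyz": [0, 0, 0], "grip": 255}]}}

```text
clock: 9.53
tool_pos: [0.6233, -0.0698, 0.0876]
eef_rot: [-0.048, 0.999, 0.0, 0.0]
contact_force: [1.4, -0.5, 3.0]
opening: 0.005
finger_force: 1.4
```

Emit:
{"method": "carry_out", "body": {"plan": [{"rot": [0, 0, 0], "xyz": [0, 0, 0], "grip": 255}, {"rot": [0, 0, 0], "xyz": [0, 0, 0], "grip": 255}, {"rot": [0, 0, 0], "xyz": [0, 0, 0], "grip": 255}, {"rot": [0, 0, 0], "xyz": [0, 0, 0], "grip": 255}, {"rot": [0, 0, 0], "xyz": [0, 0, -0.01], "grip": 255}, {"rot": [0, 0, 0], "xyz": [0, 0, -0.04], "grip": 255}, {"rot": [0, 0, 0], "xyz": [0, 0, -0.08], "grip": 255}, {"rot": [0, 0, 0], "xyz": [0, 0, -0.1], "grip": 255}]}}

```text
clock: 10.2
tool_pos: [0.623, -0.0695, 0.1909]
eef_rot: [-0.048, 0.999, 0.0, 0.0]
contact_force: [1.2, -0.6, 0.7]
opening: 0.008
finger_force: 0.0
```

Emit:
{"method": "carry_out", "body": {"plan": [{"rot": [0, 0, 0], "xyz": [0, 0, 0], "grip": 255}, {"rot": [0, 0, 0], "xyz": [0, 0, 0], "grip": 255}, {"rot": [0, 0, 0], "xyz": [0, 0, 0], "grip": 255}, {"rot": [0, 0, 0], "xyz": [0, 0, 0], "grip": 255}]}}

```text
clock: 10.53
tool_pos: [0.6215, -0.0697, 0.1859]
eef_rot: [-0.048, 0.999, 0.0, -0.002]
contact_force: [-0.3, -1.2, 1.2]
opening: 0.005
finger_force: 0.0
```

```bash
python3 st.py; python3 -c "
from h import *
crop('side',200,110,160,150,4,'pics/s7.png')"
```

```text
10.5333 [ 0.122  0.753 -0.153  1.613  0.147  0.792  1.573] [ 0.6215 -0.0697  0.1859] 0.3987751635697541 F [-0.26 -1.22  1.21]
[[-0.995 -0.095 -0.004]
 [-0.095  0.995  0.   ]
 [ 0.004  0.001 -1.   ]]
bar [ 0.062  -0.1052  0.1571]
pad [-0.0023 -0.0007  0.0909]
```

View pics/s7.png

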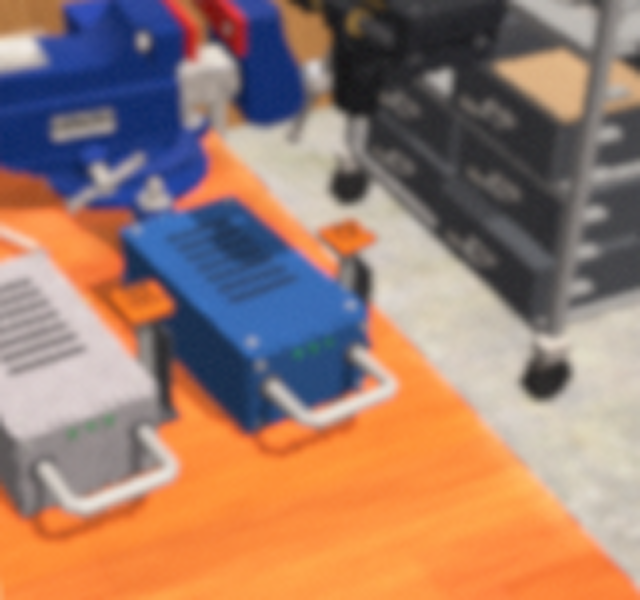

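The chassis is home: the bar corner is at (320,420) in this crop, the same image position as at the start. The pad is back up, the grey unit is still shut and the gripper is clear.

```bash
python3 -c "
from plant import r
print(r.finish_job())"
```

```text
the job is handed in; nothing more can be done
None
```

The blue chassis locked out and stayed out on its own, then ran fully home when I pressed its own orange pad; the grey unit stayed shut, and I handed the job in at about 10.5 s (no verdict was returned).

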